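# Balance the centrifuge rotor

### The arm

A 6-joint arm with a two-finger parallel gripper is mounted at the origin on a cart in front of the work surface, level with it; the furniture and walls round the work are solid. World frame = base frame: x ahead of the robot, y to its left, z up, the work surface at z = 0. Lengths are in m, angles in rad, forces in N, time in s.
With the tool pointing down it reaches from about 0.35 to 0.775 m from the base axis. Payload 7.3 kg.
Tool frame: the origin (TCP) lies on the centre line of the jaws, within the pads' length; the fingertips stand 11 mm ahead of it and the grasp point (between the pads) lies 8 mm behind it; y points along the fingers, z is the direction in which the jaws open and shut, and the axes are right-handed (so a half turn about y gives the same grasp; the last joint's range is limited). The gripper opens to 92 mm and grips with 3 to 60 N. Pads are 19 mm wide; open, the fingers measure 130 mm over their backs; the gripper's body (75 mm by 190 mm) begins 47 mm behind the grasp point.
Start: joints at [-1.341, 0.342, 1.524, -0, 1.275, -0.146], TCP at [0.193, -0.488, 0.238] pointing down, gripper open.
Joint ranges: [-2.53, 2.53], [-0.77, 2.02], [0.04, 2.7], [-1, 4.14], [0.28, 2.66], [-3.11, 3.11]. Speed limits (rad/s): [2.57, 2.57, 3.14, 3.14, 3.14, 3.14].

### API

Orientations are given as [roll, pitch, yaw] about the fixed x, y, z axes, in that order (R = Rz(yaw) Ry(pitch) Rx(roll)).
In Python, from cell import robot, cams gives the robot as it stands.
- The arm moves only by the tool apply_moves, never from a script. Its argument "plan" is a list of rows, each a list of 7 numbers: the shift along the tool's x, y, z in m, then the turn, a rotation vector about the tool's x, y, z in degrees, then the gripper command: -1 is fully open, 1 is shut, values between are in proportion. A call has exactly 5 rows; each row is the pose to reach, as a shift and turn from the pose commanded when the call began, along the tool's axes at that moment; what a row does not reach only later rows make up. A row lasts 1/8 s, in which the tool goes at most 62.5 mm and 10.7 degrees, less where a joint would pass 70% of its speed; a pose out of reach is approached as far as the arm can. A call with a gripper value outside its range is refused whole. The fingers move at their own pace and stop on an object; "squeeze" is the grip in N (left out, the last holds). Time passes only in rows, so rows that repeat a pose let the fingers close, or fill a call up. It gives the time, the measured TCP pose, the force and the opening at its end, in the units of the state.
- robot.observe(): the state, without advancing time (a new reading comes with each control period).
- cams.read_camera(name): name is "side" or "top"; returns the picture (384x512x3 uint8, blue, green, red); there is no depth.
- cams.calibration(name): a dict with "fx", "fy", "cx", "cy" (pixels), "extrinsics" (4x4, takes a point from world to camera coordinates). Camera axes: x right, y up, looking along -z (the intrinsics and any distortion apply to the point x, -y, -z); pixel columns grow to the right and rows downward; lengths in m; the calibration is good to about 2 mm. A picture is of the moment at which its call begins. calibration takes no time and is no camera call.
- robot.hand_in(): hands the job in, once; it reports no verdict.
The state is a dict: "time": time; "qpos": joint angles; "qvel": joint speeds; "joint_efforts": joint torques, N m; "tool_pos": TCP position; "tool_rot": TCP orientation; "contact_force": force on the tool from outside, world axes, zero at the start; "torque": the same for the moment, N m; "opening": finger opening in m.
Only numpy, scipy, OpenCV 4.12 (cv2) and the standard library are available. Lean on these libraries where they do the work, as an engineer would, in place of code of your own. Each camera call takes 0.05 s, during which the arm holds its last target. There are 200 camera calls.

### The job

The centrifuge is loaded out of balance: rearrange it so that like faces like across the rotor, the two tall tubes in opposite buckets and the two short vials in the other two opposite buckets. The small brown bottle is not part of this run: take it out and stand it in the tube block, from which the second vial has to come. Keep everything upright all the time, and leave each one standing right down in its place and let go.

Things in the scene. Friction and masses are not known exactly. Their poses are not given: they have to be found in the camera images.
- tall_tube_1: self-standing sample tube, off-white frosted plastic body 28 mm across with a flat foot, grey ribbed screw cap 34 mm across from 84 mm up to the top; 100 mm tall, about 55 g. Origin: centre of its underside, z up along the tube. One of two alike; at the start the two stand in neighbouring buckets, not opposite each other.
- tall_tube_2: self-standing sample tube, off-white frosted plastic body 28 mm across with a flat foot, grey ribbed screw cap 34 mm across from 84 mm up to the top; 100 mm tall, about 55 g. Origin: centre of its underside, z up along the tube. The other of the two.
- vial_a: short glass vial, body 28 mm across up to about 48 mm, then a white ribbed cap 24 mm across; 61 mm tall, flat foot, about 30 g. Origin: centre of its underside, z up. One of two alike; at the start it stands in a bucket of the rotor.
- vial_b: short glass vial, body 28 mm across up to about 48 mm, then a white ribbed cap 24 mm across; 61 mm tall, flat foot, about 30 g. Origin: centre of its underside, z up. The other of the two; at the start it stands in one well of the tube block.
- brown_bottle: small narrow-necked brown bottle: body 28 mm across up to 54 mm, sloping shoulder, slim black ribbed cap 18 mm across from 68 mm up to the top; 90 mm tall, flat foot, about 60 g. Origin: centre of its underside, z up. At the start it stands in a bucket of the rotor.
- bucket_0: steel bucket 0 of a fixed four-place rotor; bucket_2 is opposite (156 mm away; neighbours 110 mm). Origin: centre of its inside floor, 110 mm above the bench; z up, x outward from the rotor axis (78 mm away). Bore 32 mm wide for 20 mm up, then flaring to a 45 mm mouth (52 mm outside) at 30 mm. Centrifuge deck: 135 mm above the bench; hub below the rims; open lid stands behind
- bucket_1: steel bucket 1 of a fixed four-place rotor; bucket_3 is opposite (156 mm away; neighbours 110 mm). Origin: centre of its inside floor, 110 mm above the bench; z up, x outward from the rotor axis (78 mm away). Bore 32 mm wide for 20 mm up, then flaring to a 45 mm mouth (52 mm outside) at 30 mm. Centrifuge deck: 135 mm above the bench; hub below the rims; open lid stands behind
- bucket_2: steel bucket 2 of a fixed four-place rotor; bucket_0 is opposite (156 mm away; neighbours 110 mm). Origin: centre of its inside floor, 110 mm above the bench; z up, x outward from the rotor axis (78 mm away). Bore 32 mm wide for 20 mm up, then flaring to a 45 mm mouth (52 mm outside) at 30 mm. Centrifuge deck: 135 mm above the bench; hub below the rims; open lid stands behind
- bucket_3: steel bucket 3 of a fixed four-place rotor; bucket_1 is opposite (156 mm away; neighbours 110 mm). Origin: centre of its inside floor, 110 mm above the bench; z up, x outward from the rotor axis (78 mm away). Bore 32 mm wide for 20 mm up, then flaring to a 45 mm mouth (52 mm outside) at 30 mm. Centrifuge deck: 135 mm above the bench; hub below the rims; open lid stands behind
- tube_block: white block with two wells, 134 x 64 mm, 75 mm high, fixed to the bench left of the centrifuge. Origin: centre of its underside, x along its length, z up. Wells at x = -36 and +36 mm, y = 0: 32 mm wide, 30 mm deep (floor at z = 45 mm), chamfered mouth 44 mm wide. At the start the well at x = -36 mm holds a vial, the other is empty
Not all that is in view belongs to the job. Leave any blue or yellow look-alike of the tall_tube_2 alone. What is shaped like the vial_a but turquoise is not meant.

How it is judged:
By the outcome, as a careful person would: the job done as asked, in the order asked, and still so for the second after the job is handed in, with the robot touching nothing.
It also fails if it takes over 88 s, if anything falls off the work surface, if the arm or the gripper's body presses on something with over 40 N, if the wrist force passes 120 N, or if a joint passes its speed limit or range.

## Working session

There is one attempt and no reset: what is moved stays moved. The work goes in short steps, Python scripts to look and compute and a tool call to move; the robot and the scene stay as the last step left them, time stands still between calls to the robot, and variables do not carry over. Pictures are saved under pics/ and viewed, about 12 in all and at most 16, crops included, and the job is handed in when it is done.

Besides the shell and the picture viewer there is one more tool, called after "Request:" as name([rows], argument=value, ...), one row to a line, values as JSON. apply_moves: Moves the arm, as the interface text tells. Its arguments: {"type":"object","properties":{"plan":{"type":"array","items":{"type":"array","items":{"type":"number"}}},"squeeze":{"type":"number"}},"required":["plan"]}

```bash
ls; mkdir -p pics; python3 - <<'E'
from cell import robot, cams
import cv2, numpy as np
print(robot.observe())
for n in ("side","top"):
    im=cams.read_camera(n); cv2.imwrite(f"pics/{n}0.png",im); cv2.imwrite(f"pics/{n}0x.png",cv2.resize(im,(800,600),interpolation=cv2.INTER_CUBIC))
    print(n,cams.calibration(n))
E
```

```text
pics
{'time': 0.0, 'qpos': array([-1.34099298e+00,  3.42741158e-01,  1.52503504e+00, -3.59600533e-06,
        1.27536729e+00, -1.45995492e-01]), 'qvel': array([-0.00027275,  0.00080788, -0.00030779, -0.00122699, -0.00021276,
        0.00060285]), 'joint_efforts': array([-1.98570298e-03, -4.31247675e+01, -2.44218439e+01,  7.17400247e-02,
        5.59888990e-02, -8.35908418e-05]), 'tool_pos': array([ 0.19261553, -0.48797089,  0.23702908]), 'tool_rot': array([-1.57233115e+00,  2.22208050e-04, -2.76579293e+00]), 'contact_force': array([0.45932667, 0.50124784, 0.21217664]), 'torque': array([ 0.02598087, -0.03342688,  0.01037943]), 'opening': 0.09180613641359588}
side {'fx': 350.5429603946534, 'fy': 350.5429603946534, 'cx': 255.54010346791847, 'cy': 192.2340408553208, 'extrinsics': array([[-0.89686136, -0.44230414, -0.00259638,  0.61044826],
       [ 0.15800023, -0.32584922,  0.93212564, -0.11886389],
       [-0.41312906,  0.83557724,  0.36212574, -0.77805873],
       [ 0.        ,  0.        ,  0.        ,  1.        ]])}
top {'fx': 438.00394059424355, 'fy': 438.00394059424355, 'cx': 255.3295853382505, 'cy': 189.19892097792587, 'extrinsics': array([[ 0.02227655, -0.99962652,  0.01582984,  0.15018218],
       [ 0.9941616 ,  0.0238213 ,  0.10523908, -0.59627327],
       [-0.10557686,  0.01339306,  0.99432095, -0.92060356],
       [ 0.        ,  0.        ,  0.        ,  1.        ]])}
```

View pics/top0x.png

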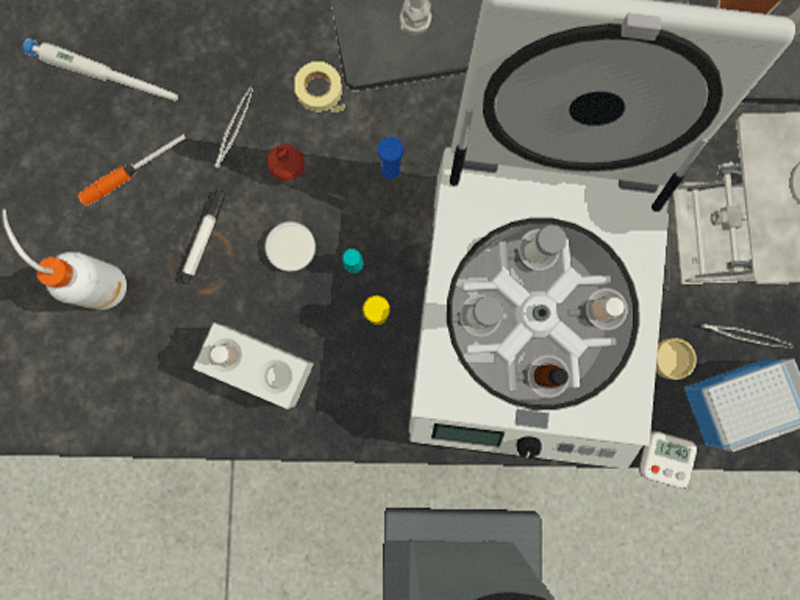

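View pics/side0x.png

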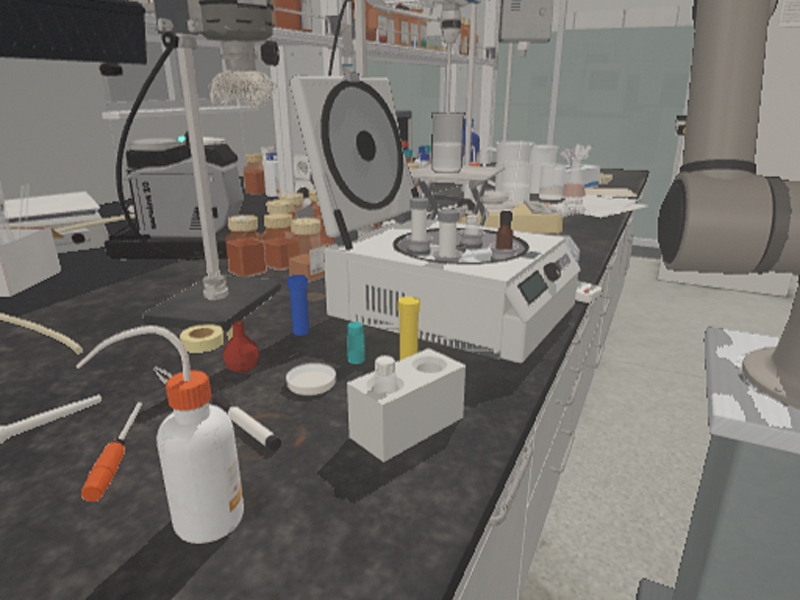

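Top view (in the 800x600 picture): tall tubes at the back bucket (548,240) and the left bucket (487,313), a vial at the right (607,308) and the bottle at the front (550,375). The block holds vial_b at (222,353), and its empty well is at (277,375).

Plan: bottle → empty well, left tube → front bucket, vial_b → left bucket.

```bash
cat > h.py <<'E'
import numpy as np, cv2
from cell import robot, cams
from scipy.spatial.transform import Rotation as Ro
def proj(n,P):
    c=cams.calibration(n); p=c["extrinsics"]@np.r_[P,1]
    return np.array([c["cx"]+c["fx"]*p[0]/-p[2], c["cy"]-c["fy"]*p[1]/-p[2]])
def ray(n,u,v,z):
    c=cams.calibration(n); E=c["extrinsics"]; R=E[:3,:3]; o=-R.T@E[:3,3]
    d=R.T@np.array([(u-c["cx"])/c["fx"],-(v-c["cy"])/c["fy"],-1]); return o+d*(z-o[2])/d[2]
def rel(target,yaw=None):  # shift in tool axes from the measured pose to a world TCP target
    s=robot.observe(); R=Ro.from_euler('xyz',s["tool_rot"]).as_matrix()
    return np.round(R.T@(np.array(target)-s["tool_pos"]),4), s
E
python3 - <<'E'
import cv2
im=cv2.imread("pics/top0.png")
a=im[135:265,280:415]; b=im[200:270,115:205]
cv2.imwrite("pics/rot.png",cv2.resize(a,None,fx=5.5,fy=4.6,interpolation=cv2.INTER_CUBIC) if 0 else cv2.resize(a,None,fx=4.5,fy=4.5,interpolation=cv2.INTER_CUBIC))
cv2.imwrite("pics/blk.png",cv2.resize(b,None,fx=8,fy=8,interpolation=cv2.INTER_CUBIC))
E
```

```text
(no output)
```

View pics/rot.png

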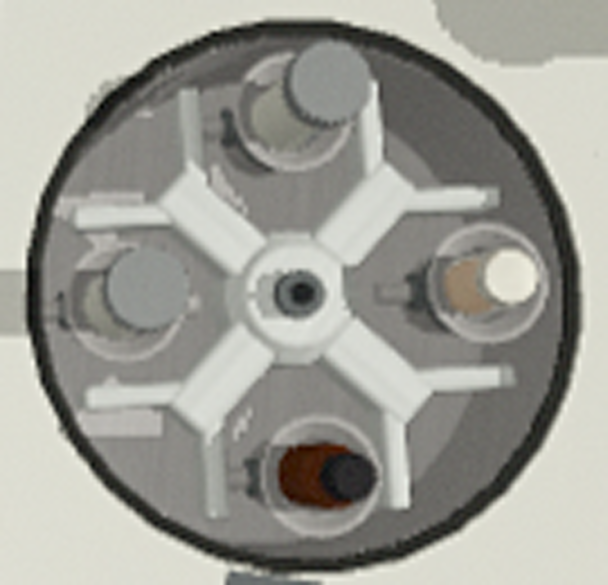

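View pics/blk.png

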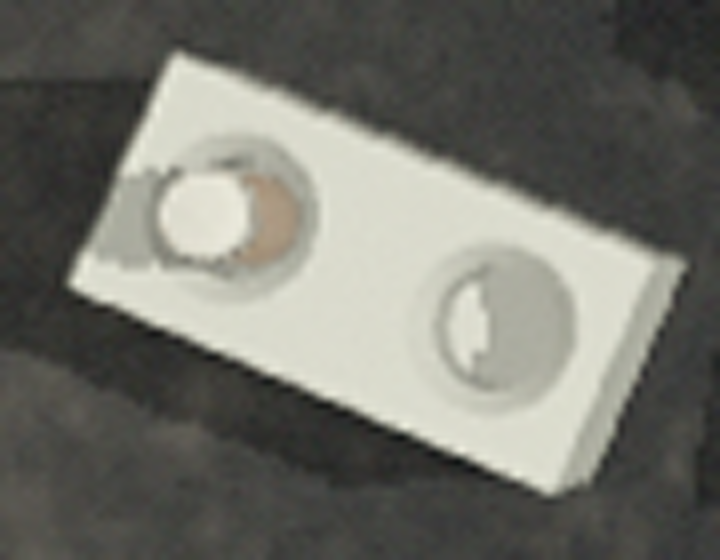

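```bash
python3 - <<'E'
from h import *
def r(name,x,y,z,s,o):
    p=ray("top",(x+.5)/s-.5+o[0],(y+.5)/s-.5+o[1],z); print(name,p.round(4)); return p
o=(280,135)
B=[r(n,x,y,.14,4.5,o) for n,x,y in (("bk",293,110),("le",130,305),("ri",488,283),("fr",321,477))]
r("tubeback",331,83,.21,4.5,o);r("tubeleft",148,288,.21,4.5,o);r("vialA",510,277,.171,4.5,o);r("bottle",349,477,.2,4.5,o)
c=sum(B)/4; print("axis",c.round(4)); print([ (np.linalg.norm(b-c).round(4),np.degrees(np.arctan2(*(b-c)[[1,0]])).round(1)) for b in B])
o=(115,200)
r("vialB",205,215,.106,8,o);a=r("w-",235,217,.075,8,o);b=r("w+",497,327,.075,8,o);print(np.linalg.norm(a-b),np.degrees(np.arctan2(*(b-a)[[1,0]])))
s=robot.observe();print(s["tool_pos"])
# side check: project the estimates
for n,P in (("vialB top",[*ray("top",(205.5)/8-.5+115,(215.5)/8-.5+200,.106)[:2],.106]),("bottle top",[*ray("top",349.5/4.5-.5+280,477.5/4.5-.5+135,.2)[:2],.2])): print(n,(proj("side",P)*1.5625).round(0))
E
```

```text
bk [ 0.6439 -0.0066  0.14  ]
le [0.558  0.0629 0.14  ]
ri [ 0.5711 -0.0903  0.14  ]
fr [ 0.487  -0.0186  0.14  ]
tubeback [ 0.6424 -0.0063  0.21  ]
tubeleft [0.5593 0.0655 0.21  ]
vialA [ 0.5708 -0.0896  0.171 ]
bottle [ 0.4877 -0.0156  0.2   ]
axis [ 0.565  -0.0132  0.14  ]
[(np.float64(0.0792), np.float64(4.7)), (np.float64(0.0764), np.float64(95.2)), (np.float64(0.0774), np.float64(-85.5)), (np.float64(0.0782), np.float64(-176.0))]
vialB [0.5054 0.3902 0.106 ]
w- [0.5055 0.3902 0.075 ]
w+ [0.4791 0.3224 0.075 ]
0.07276268026083582 -111.26469653064733
[ 0.19260441 -0.48802215  0.23712747]
vialB top [385. 360.]
bottle top [506. 211.]
```

Estimates agree: the rotor axis is at (0.565, -0.013), turned about 4.8°. The wells are at (0.5055, 0.390) and (0.479, 0.322). I'll keep yaw at -90° (jaws along world x) for everything.

Request:
apply_moves([
  [-0.035,-0.005,-0.026,0,-6,0,-0.3],
  [-0.08,-0.01,-0.059,0,-13,0,-0.3],
  [-0.125,-0.015,-0.092,0,-20,0,-0.3],
  [-0.17,-0.02,-0.125,0,-27,0,-0.3],
  [-0.215,-0.025,-0.158,0,-34,0,-0.3],
], squeeze=20)

```text
time: 0.72
tool_pos: [0.3353, -0.2608, 0.2627]
tool_rot: [-1.571, 0.0, -2.169]
contact_force: [0.8, 0.1, -0.3]
opening: 0.0599
```

```bash
python3 - <<'E'
from h import *
r,s=rel([.4875,-.018,.265]); print(r,s["tool_pos"],np.degrees(s["tool_rot"]))
E
```

```text
[-0.2864 -0.0022 -0.0109] [ 0.33528643 -0.26080237  0.2627287 ] [-9.00040368e+01  6.22628514e-03 -1.24260962e+02]
```

Request:
apply_moves([
  [-0.06,-0.001,-0.002,0,-9,0,-0.3],
  [-0.12,-0.002,-0.005,0,-18,0,-0.3],
  [-0.18,-0.002,-0.007,0,-27,0,-0.3],
  [-0.24,-0.002,-0.009,0,-34.4,0,-0.3],
  [-0.286,-0.002,-0.011,0,-34.4,0,-0.3],
])

```text
time: 1.35
tool_pos: [0.4882, -0.0182, 0.2644]
tool_rot: [-1.571, 0.0, -1.569]
contact_force: [0.4, -0.9, 0.3]
opening: 0.0598
```

```bash
python3 - <<'E'
from h import *
r,s=rel([.4875,-.018,.155]); print(r,s["tool_pos"],np.degrees(s["tool_rot"]),s["qpos"].round(2))
E
```

```text
[-0.0002  0.1094 -0.0007] [ 0.4882208  -0.01823156  0.26440942] [-9.00231561e+01  2.24869799e-03 -8.99104563e+01] [-0.19  0.25  1.57 -0.    1.31 -0.2 ]
```

Request:
apply_moves([
  [0,0.03,0,0,0,0,-0.3],
  [0,0.06,0,0,0,0,-0.3],
  [0,0.09,0,0,0,0,-0.3],
  [0,0.105,0,0,0,0,-0.3],
  [0,0.109,0,0,0,0,-0.3],
])

```text
time: 1.98
tool_pos: [0.4868, -0.0203, 0.1546]
tool_rot: [-1.573, 0.0, -1.572]
contact_force: [0.4, 0.7, -0.4]
opening: 0.0599
```

Request:
apply_moves([
  [0,0,0,0,0,0,0.4],
  [0,0,0,0,0,0,0.6],
  [0,0,0,0,0,0,0.6],
  [0,0,0,0,0,0,0.6],
  [0,0,0,0,0,0,0.6],
], squeeze=20)

```text
time: 2.6
tool_pos: [0.4877, -0.0205, 0.1561]
tool_rot: [-1.57, -0.0, -1.572]
contact_force: [-1.4, 0.5, 3.3]
opening: 0.0276
```

```bash
python3 - <<'E'
from h import *
cv2.imwrite("pics/g1.png",cams.read_camera("side")[80:200,180:420][...,:].repeat(3,0).repeat(3,1))
r,s=rel([.479,.322,.25]); print(r,s["tool_pos"],s["contact_force"],s["opening"])
E
```

```text
[-0.3425 -0.094  -0.009 ] [ 0.48769033 -0.02050124  0.15612158] [-1.62108659  0.68105249  3.71807244] 0.02743081729302123
```

View pics/g1.png

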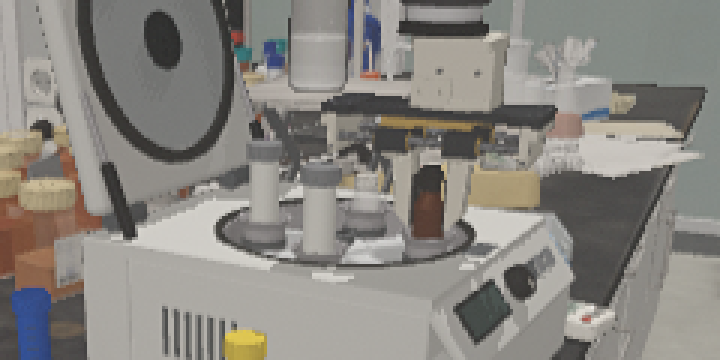

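Bottle gripped (27.4 mm). Lifting and carrying it over to the block.

Request:
apply_moves([
  [0,-0.005,0,0,0,0,0.6],
  [0,-0.02,0,0,0,0,0.6],
  [0,-0.045,0,0,0,0,0.6],
  [0,-0.075,0,0,0,0,0.6],
  [0,-0.09,0,0,0,0,0.6],
])

```text
time: 3.28
tool_pos: [0.4879, -0.0206, 0.2473]
tool_rot: [-1.569, -0.0, -1.572]
contact_force: [0.6, 0.6, -0.9]
opening: 0.0271
```

Request:
apply_moves([
  [-0.015,0,0,0,0,0,0.6],
  [-0.045,0,-0.001,0,0,0,0.6],
  [-0.085,0,-0.003,0,0,0,0.6],
  [-0.13,0,-0.004,0,0,0,0.6],
  [-0.175,0,-0.005,0,0,0,0.6],
])

```text
time: 3.9
tool_pos: [0.4817, 0.1567, 0.2445]
tool_rot: [-1.573, -0.0, -1.572]
contact_force: [1.0, -0.2, -0.7]
opening: 0.0276
```

Request:
apply_moves([
  [-0.045,0,-0.001,0,0,0,0.6],
  [-0.09,0,-0.002,0,0,0,0.6],
  [-0.13,0,-0.003,0,0,0,0.6],
  [-0.155,0,-0.003,0,0,0,0.6],
  [-0.165,0,-0.003,0,0,0,0.6],
])

```text
time: 4.53
tool_pos: [0.4787, 0.3213, 0.2443]
tool_rot: [-1.573, -0.001, -1.57]
contact_force: [0.5, -0.8, -0.1]
opening: 0.0274
```

```bash
python3 - <<'E'
from h import *
im=cams.read_camera("top"); cv2.imwrite("pics/c1t.png",im)
im=cams.read_camera("side"); cv2.imwrite("pics/c1.png",im[80:300,170:370].repeat(3,0).repeat(3,1)[:600])
r,s=rel([.479,.322,.15]); print(r,s["tool_pos"],np.degrees(s["tool_rot"]),s["contact_force"],s["opening"])
E
```

```text
[-0.0018  0.0947 -0.    ] [0.47915921 0.32027885 0.24470845] [-9.00868519e+01 -4.46002017e-02 -8.99859231e+01] [ 0.04774141  0.14031749 -1.46840221] 0.027499380763817156
```

View pics/c1.png

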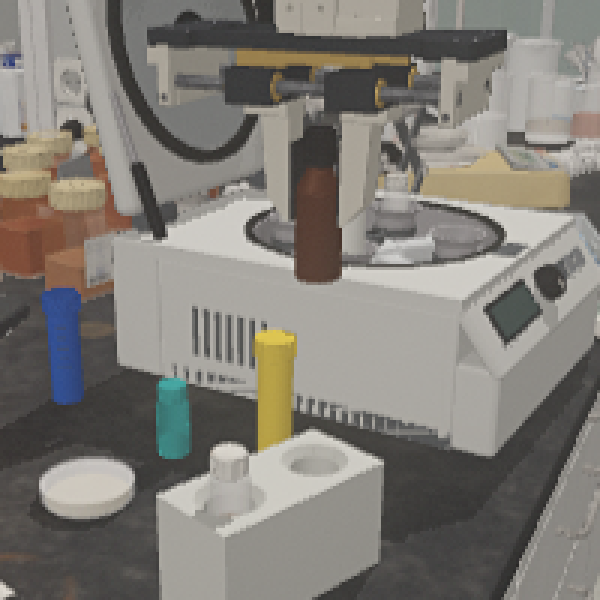

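The bottle hangs upright over the block: underside near crop (318,278), empty well at crop (315,460). Lowering it.

Request:
apply_moves([
  [-0.001,0.015,0,0,0,0,0.6],
  [-0.001,0.045,0,0,0,0,0.6],
  [-0.001,0.075,0,0,0,0,0.6],
  [-0.001,0.1,0,0,0,0,0.6],
  [-0.001,0.115,0,0,0,0,0.6],
])

```text
time: 5.25
tool_pos: [0.4793, 0.3192, 0.1287]
tool_rot: [-1.573, -0.001, -1.573]
contact_force: [-0.3, 0.0, -0.9]
opening: 0.0272
```

Request:
apply_moves([
  [0,0.01,0,0,0,0,0.6],
  [0,0.018,0,0,0,0,0.6],
  [0,0.026,0,0,0,0,0.6],
  [0,0.033,0,0,0,0,0.6],
  [0,0.036,0,0,0,0,0.6],
])

```text
time: 5.88
tool_pos: [0.4798, 0.3205, 0.0943]
tool_rot: [-1.571, -0.0, -1.572]
contact_force: [0.1, -0.2, -0.8]
opening: 0.0273
```

```bash
python3 - <<'E'
from h import *
im=cams.read_camera("side"); cv2.imwrite("pics/c2.png",im[150:300,190:370].repeat(4,0).repeat(4,1))
r,s=rel([.479,.322,.09]); print(r,s["tool_pos"],np.degrees(s["tool_rot"]),s["contact_force"],s["torque"],s["opening"])
E
```

```text
[-0.0015  0.0041 -0.0007] [0.47973073 0.32046942 0.09410861] [-9.00293519e+01 -2.15382928e-02 -9.00620632e+01] [ 0.0169521  -0.75431174 -0.97859277] [-0.07355041 -0.02229926  0.00908462] 0.027305165201165556
```

View pics/c2.png

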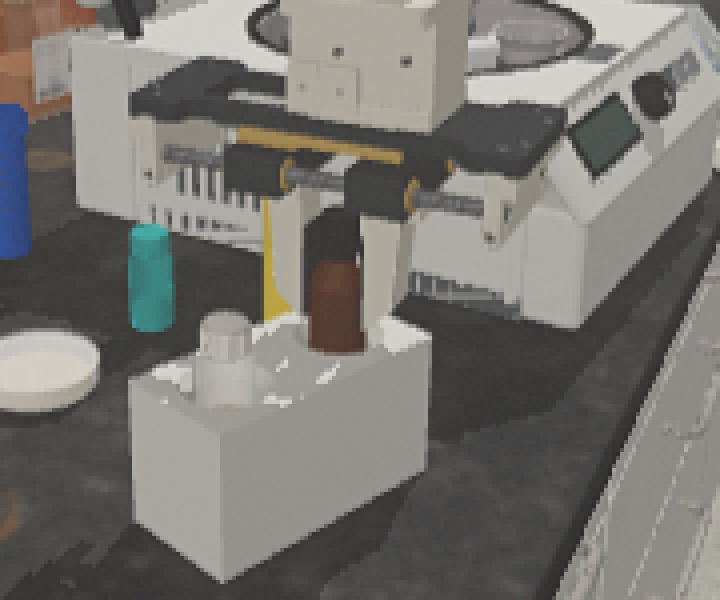

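In the well, not yet on the floor. Lowering 3–4 mm more, then letting go.

Request:
apply_moves([
  [0,0.001,0,0,0,0,0.6],
  [0,0.002,0,0,0,0,0.6],
  [0,0.003,0,0,0,0,0.6],
  [0,0.004,0,0,0,0,0.6],
  [0,0.004,0,0,0,0,0.6],
])

```text
time: 6.55
tool_pos: [0.48, 0.3206, 0.0911]
tool_rot: [-1.57, 0.0, -1.572]
contact_force: [-1.0, -0.7, 4.3]
opening: 0.0273
```

Request:
apply_moves([
  [0,0,0,0,0,0,0.3],
  [0,0,0,0,0,0,0.2],
  [0,0,0,0,0,0,0.1],
  [0,0,0,0,0,0,-0.1],
  [0,0,0,0,0,0,-0.1],
])

```text
time: 7.18
tool_pos: [0.4799, 0.3205, 0.0906]
tool_rot: [-1.571, -0.0, -1.572]
contact_force: [0.1, -0.4, 0.3]
opening: 0.05
```

Request:
apply_moves([
  [0,-0.02,0,0,0,0,-0.1],
  [0,-0.05,0,0,0,0,-0.2],
  [0,-0.09,0,0,0,0,-0.3],
  [0,-0.13,0,0,0,0,-0.3],
  [0,-0.17,0,0,0,0,-0.3],
])

```text
time: 7.8
tool_pos: [0.4798, 0.3205, 0.262]
tool_rot: [-1.571, -0.0, -1.572]
contact_force: [0.1, 0.8, -0.2]
opening: 0.0595
```

```bash
python3 - <<'E'
from h import *
im=cams.read_camera("side"); cv2.imwrite("pics/c3.png",im[150:300,190:370].repeat(4,0).repeat(4,1))
r,s=rel([.559,.0645,.28]); print(r,s["tool_pos"],np.degrees(s["tool_rot"]),s["contact_force"],s["opening"])
print([((proj("side",[.479,.322,z])-[190,150])*4).round(0) for z in (.135,.138)])
E
```

```text
[ 0.2568 -0.0124  0.0778] [0.48159826 0.32143451 0.26801383] [-89.50523831   0.23805644 -90.06097487] [1.35624368 0.36256571 4.76990973] 0.05943691489802836
[array([343., 216.]), array([343., 210.])]
```

View pics/c3.png

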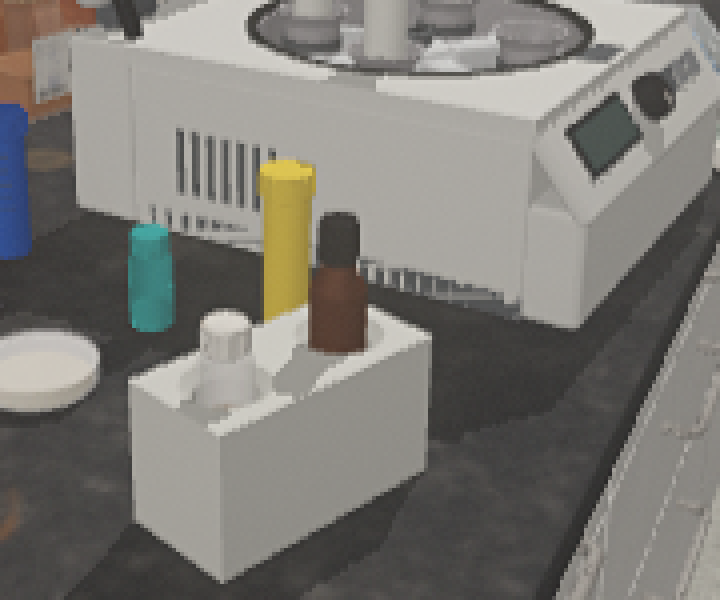

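The bottle is seated: cap top at about (340,215), predicted (343,216). Next is the left tall tube.

Request:
apply_moves([
  [0.03,-0.004,0.009,0,0,0,-0.3],
  [0.085,-0.006,0.026,0,0,0,-0.3],
  [0.14,-0.006,0.043,0,0,0,-0.3],
  [0.195,-0.006,0.06,0,0,0,-0.3],
  [0.24,-0.006,0.073,0,0,0,-0.3],
])

```text
time: 8.48
tool_pos: [0.553, 0.0783, 0.2666]
tool_rot: [-1.571, -0.0, -1.573]
contact_force: [-0.4, 0.2, 0.2]
opening: 0.0598
```

```bash
python3 - <<'E'
from h import *
cams.read_camera("top");cams.read_camera("top")
r,s=rel([.559,.065,.194]); print(r,s["tool_pos"],np.degrees(s["tool_rot"]),s["opening"])
E
```

```text
[0.011  0.0723 0.0054] [0.55364282 0.07617039 0.26632382] [-8.99876971e+01 -8.82767182e-02 -9.03608268e+01] 0.059784229711332876
```

Request:
apply_moves([
  [0.006,0.005,0.003,0,0,0,-0.3],
  [0.011,0.02,0.006,0,0,0,-0.3],
  [0.011,0.045,0.006,0,0,0,-0.3],
  [0.011,0.066,0.006,0,0,0,-0.3],
  [0.011,0.073,0.006,0,0,0,-0.3],
])

```text
time: 9.2
tool_pos: [0.5575, 0.0703, 0.1915]
tool_rot: [-1.574, 0.0, -1.57]
contact_force: [-0.2, 0.2, -0.2]
opening: 0.0598
```

Request:
apply_moves([
  [0,0,0,0,0,0,0.3],
  [0,0,0,0,0,0,0.5],
  [0,0,0,0,0,0,0.5],
  [0,0,0,0,0,0,0.5],
  [0,0,0,0,0,0,0.5],
], squeeze=20)

```text
time: 9.82
tool_pos: [0.559, 0.0694, 0.1944]
tool_rot: [-1.569, -0.0, -1.572]
contact_force: [1.0, 0.3, 3.9]
opening: 0.0323
```

```bash
python3 - <<'E'
from h import *
im=cams.read_camera("side"); cv2.imwrite("pics/c4.png",im[90:210,210:390].repeat(4,0).repeat(4,1))
r,s=rel([.4873,-.0197,.194]); print(r,s["tool_pos"],np.degrees(s["tool_rot"]),s["contact_force"],s["opening"])
E
```

```text
[ 0.0892  0.0003 -0.0716] [0.55903655 0.0693944  0.19438387] [-8.99091059e+01 -8.03664112e-03 -9.00720208e+01] [ 0.16099219 -0.01828691  4.7183028 ] 0.03216544949051886
```

View pics/c4.png

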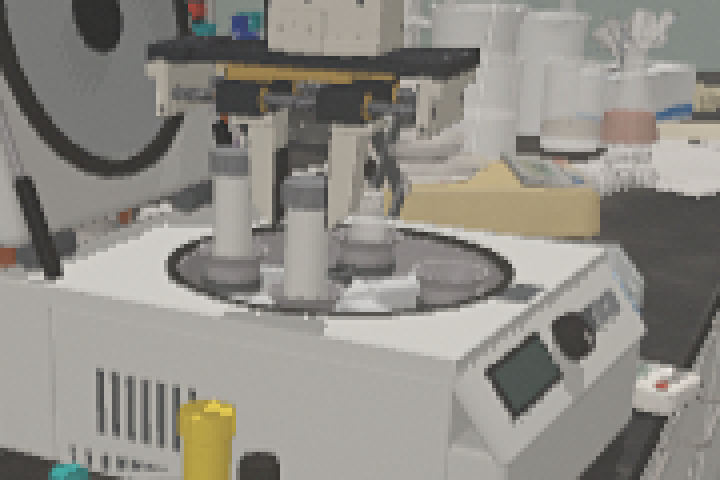

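Tube gripped by its cap (32 mm, about 4 mm off the pads' middle). Lifting and moving it to the front bucket.

Request:
apply_moves([
  [0,-0.005,0,0,0,0,0.5],
  [0,-0.02,0,0,0,0,0.5],
  [0,-0.04,0,0,0,0,0.5],
  [0,-0.06,0,0,0,0,0.5],
  [0,-0.07,0,0,0,0,0.5],
])

```text
time: 10.5
tool_pos: [0.559, 0.0695, 0.2655]
tool_rot: [-1.569, -0.0, -1.572]
contact_force: [0.1, -0.5, -1.5]
opening: 0.0325
```

Request:
apply_moves([
  [0.01,0,-0.009,0,0,0,0.5],
  [0.03,0,-0.026,0,0,0,0.5],
  [0.055,0,-0.047,0,0,0,0.5],
  [0.076,0,-0.065,0,0,0,0.5],
  [0.084,0,-0.072,0,0,0,0.5],
])

```text
time: 11.12
tool_pos: [0.485, -0.0156, 0.2632]
tool_rot: [-1.572, -0.0, -1.574]
contact_force: [-0.5, -0.2, -0.9]
opening: 0.0326
```

```bash
python3 - <<'E'
from h import *
im=cams.read_camera("side"); cv2.imwrite("pics/c5.png",im[90:210,210:390].repeat(4,0).repeat(4,1))
s=robot.observe(); print(s["tool_pos"],np.degrees(s["tool_rot"]),s["contact_force"],s["opening"])
b=s["tool_pos"][2]-.084
for P in ([.4873,-.0197,b],[.4873,-.0197,b+.1],[.4873,-.0197,.14]): print(((proj("side",P)-[210,90])*4).round(0))
E
```

```text
[ 0.48493035 -0.01584568  0.26336908] [-9.00804162e+01 -2.16848605e-02 -9.01556002e+01] [-0.68479635 -1.02364034 -0.10528441] 0.032151370061440594
[456. 210.]
[466.  56.]
[452. 268.]
```

View pics/c5.png

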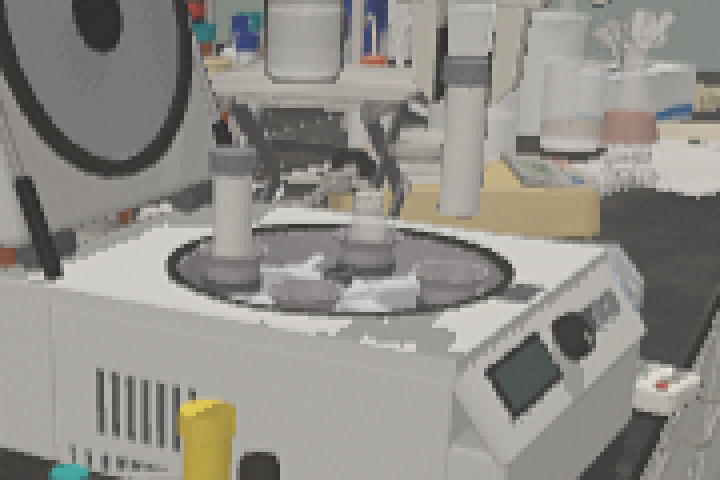

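Tube upright: underside near (460,212), bucket mouth (450,268), expected (456,210). I'll shift 2 mm in +x and lower.

Request:
apply_moves([
  [0.001,0.008,0.002,0,0,0,0.5],
  [0.001,0.022,0.002,0,0,0,0.5],
  [0.001,0.036,0.002,0,0,0,0.5],
  [0.001,0.045,0.002,0,0,0,0.5],
  [0.001,0.05,0.002,0,0,0,0.5],
])

```text
time: 11.8
tool_pos: [0.4884, -0.0153, 0.2128]
tool_rot: [-1.572, 0.0, -1.572]
contact_force: [0.8, -0.5, 0.4]
opening: 0.0321
```

Request:
apply_moves([
  [0,0.004,0,0,0,0,0.5],
  [0,0.008,0,0,0,0,0.5],
  [0,0.012,0,0,0,0,0.5],
  [0,0.015,0,0,0,0,0.5],
  [0,0.017,0,0,0,0,0.5],
])

```text
time: 12.42
tool_pos: [0.4885, -0.0155, 0.1966]
tool_rot: [-1.571, -0.0, -1.572]
contact_force: [0.5, -0.8, -1.0]
opening: 0.0326
```

```bash
python3 - <<'E'
from h import *
im=cams.read_camera("side"); cv2.imwrite("pics/c6.png",im[90:210,210:390].repeat(4,0).repeat(4,1))
s=robot.observe(); print(s["tool_pos"],np.degrees(s["tool_rot"]),s["contact_force"],s["torque"],s["opening"])
E
```

```text
[ 0.48841896 -0.01549932  0.19637831] [-9.00172637e+01 -2.33388341e-03 -9.00729985e+01] [-0.91887924 -0.42520638  0.06085815] [ 0.04162669 -0.07545989 -0.00588347] 0.03244329578623405
```

Request:
apply_moves([
  [0,0.001,0,0,0,0,0.5],
  [0,0.002,0,0,0,0,0.5],
  [0,0.003,0,0,0,0,0.5],
  [0,0.003,0,0,0,0,0.5],
  [0,0.003,0,0,0,0,0.5],
])

```text
time: 13.1
tool_pos: [0.4888, -0.0155, 0.1943]
tool_rot: [-1.57, -0.0, -1.572]
contact_force: [-1.3, 0.3, 5.9]
opening: 0.0318
```

Request:
apply_moves([
  [0,0,0,0,0,0,0.2],
  [0,0,0,0,0,0,0.1],
  [0,0,0,0,0,0,0],
  [0,0,0,0,0,0,-0.3],
  [0,0,0,0,0,0,-0.3],
])

```text
time: 13.72
tool_pos: [0.4885, -0.0155, 0.1936]
tool_rot: [-1.571, -0.0, -1.572]
contact_force: [-0.0, -0.1, -0.2]
opening: 0.0586
```

Request:
apply_moves([
  [0,-0.01,0,0,0,0,-0.3],
  [0,-0.03,0,0,0,0,-0.3],
  [0,-0.05,0,0,0,0,-0.3],
  [0,-0.065,0,0,0,0,-0.3],
  [0,-0.07,0,0,0,0,-0.3],
])

```text
time: 14.35
tool_pos: [0.489, -0.0155, 0.2652]
tool_rot: [-1.568, -0.001, -1.572]
contact_force: [-0.2, -0.3, 0.0]
opening: 0.0598
```

```bash
python3 - <<'E'
from h import *
im=cams.read_camera("side"); cv2.imwrite("pics/c7.png",im[90:210,210:390].repeat(4,0).repeat(4,1))
r,s=rel([.5055,.39,.265]); print(r,s["tool_pos"],np.degrees(s["tool_rot"]),s["contact_force"],s["opening"])
print(((proj("side",[.4873,-.0197,.21])-[210,90])*4).round(0))
E
```

```text
[-4.056e-01 -1.000e-04  1.610e-02] [ 0.48894098 -0.01554235  0.2650871 ] [-8.98726149e+01 -2.82372781e-02 -9.00680720e+01] [-0.00848708 -0.34222955  0.53525234] 0.05946223818281091
[459. 165.]
```

View pics/c7.png

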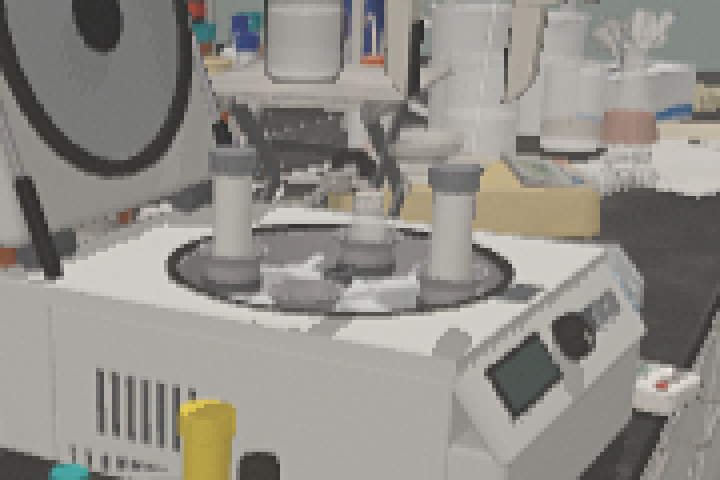

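The front tube is seated upright: cap top about (456,167), predicted (459,165), and 5.9 N of floor contact. Now vial_b.

Request:
apply_moves([
  [-0.03,0,0.001,0,0,0,-0.3],
  [-0.085,0,0.003,0,0,0,-0.3],
  [-0.14,0,0.006,0,0,0,-0.3],
  [-0.195,0,0.008,0,0,0,-0.3],
  [-0.25,0,0.01,0,0,0,-0.3],
])

```text
time: 15.02
tool_pos: [0.4985, 0.2362, 0.2632]
tool_rot: [-1.571, -0.0, -1.572]
contact_force: [0.4, -1.1, 1.2]
opening: 0.0598
```

Request:
apply_moves([
  [-0.05,0,0.002,0,0,0,-0.3],
  [-0.1,0,0.004,0,0,0,-0.3],
  [-0.135,0,0.006,0,0,0,-0.3],
  [-0.152,0,0.007,0,0,0,-0.3],
  [-0.155,0,0.007,0,0,0,-0.3],
])

```text
time: 15.65
tool_pos: [0.5058, 0.3897, 0.2629]
tool_rot: [-1.572, -0.001, -1.571]
contact_force: [0.7, -1.3, -0.5]
opening: 0.0595
```

```bash
python3 - <<'E'
from h import *
cams.read_camera("top");cams.read_camera("top")
r,s=rel([.5055,.39,.090]); print(r,s["tool_pos"],np.degrees(s["tool_rot"]),s["opening"])
E
```

```text
[-0.0015  0.1734 -0.0005] [0.5061084  0.38864054 0.26345004] [-9.00239146e+01 -4.63305829e-02 -9.00994490e+01] 0.059295774921354134
```

Request:
apply_moves([
  [-0.001,0.02,0,0,0,0,-0.3],
  [-0.001,0.06,0,0,0,0,-0.3],
  [-0.001,0.1,0,0,0,0,-0.3],
  [-0.001,0.125,0,0,0,0,-0.3],
  [-0.001,0.135,0,0,0,0,-0.3],
])

```text
time: 16.38
tool_pos: [0.5058, 0.3887, 0.1275]
tool_rot: [-1.573, -0.002, -1.574]
contact_force: [-0.0, 0.7, 0.6]
opening: 0.0597
```

Request:
apply_moves([
  [0,0.012,0,0,0,0,-0.3],
  [0,0.022,0,0,0,0,-0.3],
  [0,0.03,0,0,0,0,-0.3],
  [0,0.035,0,0,0,0,-0.3],
  [0,0.037,0,0,0,0,-0.3],
])

```text
time: 17.0
tool_pos: [0.506, 0.3905, 0.0915]
tool_rot: [-1.571, -0.0, -1.572]
contact_force: [-0.5, -0.1, -0.4]
opening: 0.0593
```

Request:
apply_moves([
  [0,0,0,0,0,0,0.4],
  [0,0,0,0,0,0,0.6],
  [0,0,0,0,0,0,0.6],
  [0,0,0,0,0,0,0.6],
  [0,0,0,0,0,0,0.6],
], squeeze=18)

```text
time: 17.62
tool_pos: [0.506, 0.3905, 0.0918]
tool_rot: [-1.571, 0.0, -1.572]
contact_force: [-1.5, -1.0, 1.1]
opening: 0.0254
```

```bash
python3 - <<'E'
from h import *
im=cams.read_camera("side"); cv2.imwrite("pics/c8.png",im[150:300,190:370].repeat(4,0).repeat(4,1))
r,s=rel([.5585,.0645,.25]); print(r,s["tool_pos"],np.degrees(s["tool_rot"]),s["contact_force"],s["opening"])
E
```

```text
[ 0.326  -0.1582  0.0529] [0.50603044 0.39055158 0.09181146] [-8.99892333e+01  3.26469563e-03 -9.00683865e+01] [0.11683061 0.76706597 1.11185114] 0.025716089111591057
```

View pics/c8.png

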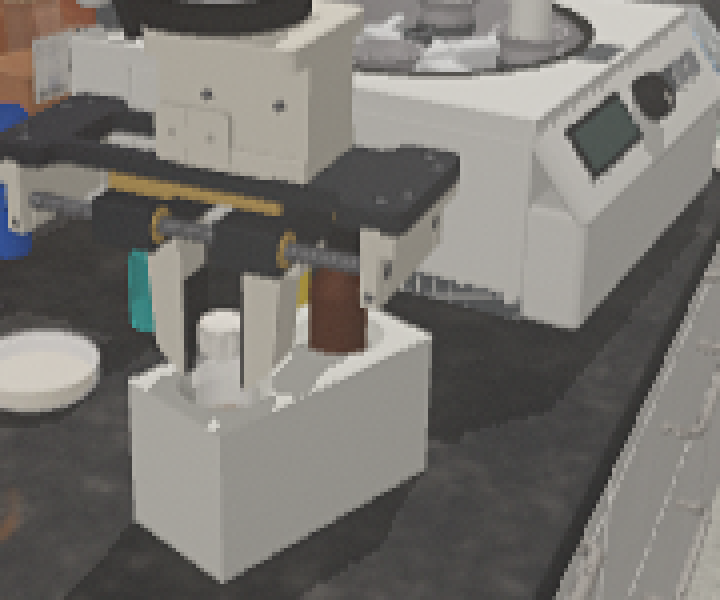

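vial_b gripped (25.7 mm). Lifting and moving to the left bucket.

Request:
apply_moves([
  [0,-0.005,0,0,0,0,0.6],
  [0,-0.02,0,0,0,0,0.6],
  [0,-0.045,0,0,0,0,0.6],
  [0,-0.08,0,0,0,0,0.6],
  [0,-0.115,0,0,0,0,0.6],
])

```text
time: 18.3
tool_pos: [0.506, 0.3905, 0.2089]
tool_rot: [-1.57, 0.0, -1.572]
contact_force: [0.4, 0.1, -1.1]
opening: 0.0257
```

Request:
apply_moves([
  [0.01,-0.025,0.002,0,0,0,0.6],
  [0.035,-0.04,0.006,0,0,0,0.6],
  [0.075,-0.044,0.012,0,0,0,0.6],
  [0.12,-0.044,0.02,0,0,0,0.6],
  [0.165,-0.044,0.027,0,0,0,0.6],
])

```text
time: 18.92
tool_pos: [0.533, 0.2242, 0.2521]
tool_rot: [-1.569, 0.0, -1.572]
contact_force: [-0.5, 0.5, -0.5]
opening: 0.0255
```

Request:
apply_moves([
  [0.045,0,0.007,0,0,0,0.6],
  [0.09,0,0.014,0,0,0,0.6],
  [0.13,0,0.021,0,0,0,0.6],
  [0.154,0,0.025,0,0,0,0.6],
  [0.161,0,0.026,0,0,0,0.6],
])

```text
time: 19.55
tool_pos: [0.5589, 0.0631, 0.2517]
tool_rot: [-1.569, -0.0, -1.574]
contact_force: [0.5, -0.3, -1.2]
opening: 0.0258
```

```bash
python3 - <<'E'
from h import *
im=cams.read_camera("side"); cv2.imwrite("pics/c9.png",im[90:210,210:390].repeat(4,0).repeat(4,1))
r,s=rel([.5585,.0645,.16]); print(r,s["tool_pos"],np.degrees(s["tool_rot"]),s["contact_force"],s["opening"])
for z in (s["tool_pos"][2]-.0465,.14): print(((proj("side",[.5585,.0645,z])-[210,90])*4).round(0))
E
```

```text
[-0.0012  0.0915 -0.0005] [0.55886274 0.06328941 0.2515367 ] [-8.99354598e+01 -1.78033215e-02 -9.01534728e+01] [ 0.40615661 -0.67758509 -0.21743951] 0.025399915262723873
[310. 187.]
[307. 287.]
```

View pics/c9.png

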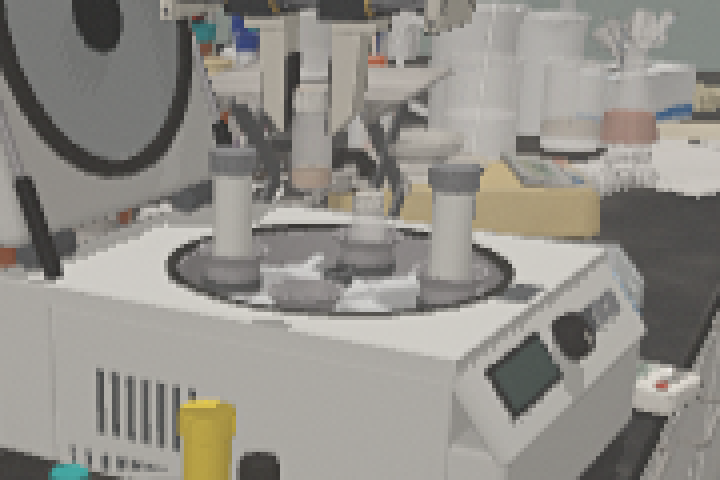

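The vial hangs upright over the left bucket: bottom about (311,188), predicted (310,187). Lowering.

Request:
apply_moves([
  [-0.001,0.012,0,0,0,0,0.6],
  [-0.001,0.035,0,0,0,0,0.6],
  [-0.001,0.055,0,0,0,0,0.6],
  [-0.001,0.066,0,0,0,0,0.6],
  [-0.001,0.071,0,0,0,0,0.6],
])

```text
time: 20.23
tool_pos: [0.5583, 0.0662, 0.179]
tool_rot: [-1.572, 0.0, -1.571]
contact_force: [-0.4, 0.2, 0.1]
opening: 0.0255
```

Request:
apply_moves([
  [0,0.005,0,0,0,0,0.6],
  [0,0.01,0,0,0,0,0.6],
  [0,0.015,0,0,0,0,0.6],
  [0,0.019,0,0,0,0,0.6],
  [0,0.021,0,0,0,0,0.6],
])

```text
time: 20.85
tool_pos: [0.5585, 0.0654, 0.1584]
tool_rot: [-1.571, -0.0, -1.572]
contact_force: [0.0, -0.8, 0.2]
opening: 0.0254
```

```bash
python3 - <<'E'
from h import *
cams.read_camera("top")
s=robot.observe(); print(s["tool_pos"],s["contact_force"],s["torque"],s["opening"])
E
```

```text
[0.55848929 0.0653985  0.15828595] [-0.53702655  0.23021909 -1.11457717] [-0.05984309 -0.1157984  -0.01348832] 0.025323232765350145
```

Request:
apply_moves([
  [0,0.001,0,0,0,0,0.6],
  [0,0.002,0,0,0,0,0.6],
  [0,0.003,0,0,0,0,0.6],
  [0,0.003,0,0,0,0,0.6],
  [0,0.003,0,0,0,0,0.6],
])

```text
time: 21.52
tool_pos: [0.5588, 0.0655, 0.1567]
tool_rot: [-1.57, -0.0, -1.572]
contact_force: [-1.9, -0.3, 5.3]
opening: 0.0257
```

Request:
apply_moves([
  [0,0,0,0,0,0,0.3],
  [0,0,0,0,0,0,0.2],
  [0,0,0,0,0,0,0.1],
  [0,0,0,0,0,0,-0.1],
  [0,0,0,0,0,0,-0.1],
])

```text
time: 22.15
tool_pos: [0.5586, 0.0654, 0.1556]
tool_rot: [-1.571, -0.0, -1.572]
contact_force: [0.2, -0.1, -0.2]
opening: 0.0502
```

Request:
apply_moves([
  [0,-0.01,0,0,0,0,-0.1],
  [0,-0.035,0,0,0,0,-0.1],
  [0,-0.07,0,0,0,0,-0.1],
  [0,-0.11,0,0,0,0,-0.1],
  [0,-0.14,0,0,0,0,-0.1],
])

```text
time: 22.78
tool_pos: [0.5588, 0.0654, 0.2984]
tool_rot: [-1.568, -0.0, -1.572]
contact_force: [0.3, 0.5, -0.3]
opening: 0.0506
```

Request:
apply_moves([
  [-0.03,0,-0.01,0,0,0,-0.1],
  [-0.08,0,-0.03,0,0,0,-0.1],
  [-0.13,0,-0.05,0,0,0,-0.1],
  [-0.17,0,-0.07,0,0,0,-0.1],
  [-0.19,0,-0.08,0,0,0,-0.1],
])

```text
time: 23.4
tool_pos: [0.4776, 0.2576, 0.2966]
tool_rot: [-1.57, 0.001, -1.57]
contact_force: [0.0, 0.8, 0.7]
opening: 0.0505
```

```bash
python3 - <<'E'
from h import *
im=cams.read_camera("side"); cv2.imwrite("pics/e1.png",im[90:240,190:390].repeat(4,0).repeat(4,1))
im=cams.read_camera("top"); cv2.imwrite("pics/e2.png",im[130:270,115:415].repeat(2,0).repeat(2,1))
s=robot.observe(); print(s["tool_pos"],s["contact_force"],s["opening"])
for P in ([.5585,.0645,.171],[.5708,-.09,.171],[.479,.322,.135]): print(((proj("side",P)-[190,90])*4).round(0),((proj("top",P)-[115,130])*2).round(0))
E
```

```text
[0.4777152  0.25749261 0.29654972] [ 0.31278053 -0.38812379 -0.22298498] 0.050614687661595346
[389. 240.] [390. 142.]
[450. 190.] [556. 132.]
[343. 456.] [113. 222.]
```

View pics/e1.png

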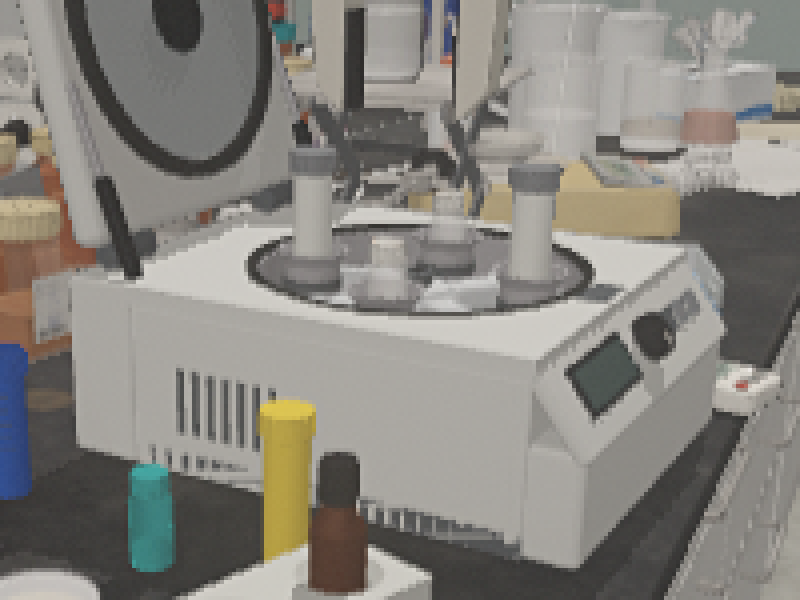

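View pics/e2.png

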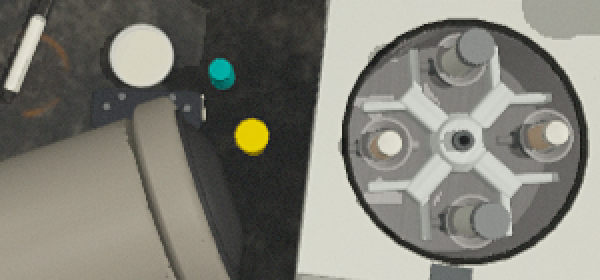

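All four are in place. The tubes are at back and front, and the vials at left and right. vial_b's cap shows at (387,240) in the side view, predicted (389,240). The bottle is upright in the block and the gripper is clear.

```bash
python3 -c "
from cell import robot
print(robot.hand_in())"
```

```text
the job is handed in; nothing more can be done
None
```

The rotor is rebalanced and the job is handed in, at about 23.5 s of the 88 s allowed.

**Moves, in order:**
1. The brown bottle went from the front bucket into the empty well of the tube block.
2. The left tall tube went into the front bucket, opposite the other tall tube.
3. vial_b went from the block into the left bucket, opposite vial_a.

**Last checks:** All three landed upright with a small push against the floor (4–6 N) before I let go. In the final side view vial_b's cap is within a pixel of where a fully seated vial should show. The bottle and the moved tube matched just as closely in the pictures taken right after each was placed. The gripper was clear and empty at hand-in, and no look-alike was touched.

**Small oddities:**
- **Vial grip:** vial_b read 25.7 mm between the fingers, against about 27.4 mm for the bottle, which has the same body width. It was held by the fingertips only.
- **Tube grip:** the cap was held about 4 mm off the pads' middle. I allowed for this when placing it.
- **Bottle:** in the final top view the arm hid the block, so the bottle's last check there is from the side view only.

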